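Change over a clay bobbin and show its foot to the camera

TASK

Take the clay bobbin that waits among the pots on the ware board and lower it, foot down, fully home onto the bare spindle, and let go of it there. Then lift the other bobbin off its spindle and hold it in the air for the inspection camera, with its foot (the wide end) facing the slanted lens squarely, centred, the foot face about 12 cm in front of the glass. Finish there, still holding it steady; drop neither bobbin, and leave the two pots on the board standing where they are.

Things in the scene. Friction and masses are not known exactly. Their poses are not given: they have to be found in the camera images.
- waiting_mid (a point): Clay bobbin, a spool (terracotta, about 140 g), 70 mm tall: foot flange 60 mm across, 14 thick; waist 36 across; top flange 48 across, 16 thick; upright 24 mm bore right through. This is the one that stands foot down on the ware board, in line with two clay pots. Point: on its axis, half-way up, 35 mm above the foot face; z runs from foot to top.
- finished_mid (a point): Clay bobbin, a spool (terracotta, about 140 g), 70 mm tall: foot flange 60 mm across, 14 thick; waist 36 across; top flange 48 across, 16 thick; upright 24 mm bore right through. This is the one that sits at the start, foot down, on one of the two spindles; it slides off straight up. Point: on its axis, half-way up, 35 mm above the foot face; z runs from foot to top.
- spindle_bare_seat (a point): The spindle empty at the start: white base 90 x 90 x 15 mm, fixed on the table, with an upright round-topped steel rod, 12 mm across, rising 78 mm above the base. Point: on the rod axis at the base's top face, where a foot comes to rest; z up. A bobbin fully home leaves 8 mm of rod showing.
- spindle_full_seat (a point): The same kind of spindle, the one that carries the other bobbin at the start. Fixed. Point and axes likewise. The two spindles stand at least 100 mm apart.
- lens: Inspection camera's lens: black barrel 42 mm across with a white light ring, on a grey box head on a small fixed stand. Origin: centre of the front glass, 100 mm above the table. z axis: the viewing direction out of the glass, up and roughly back towards the robot, leaning 25 degrees (0.436 rad) from vertical.
- board: The plywood ware board, 380 x 130 x 12 mm, fixed on the table. Origin at the centre of its underside; x along its length. The bobbin and the two pots stand on its centre line, at its middle and 110 mm to either side, in any order.
- pot_a_mid (a point): A straight clay pot, 72 mm across, 66 mm tall, open at the top, standing loose on the board. The point is on its axis, 33 mm above its foot; z up.
- pot_b_mid (a point): A flared clay pot, 74 mm across, 58 mm tall, open at the top, standing loose on the board. The point is on its axis, 29 mm above its foot; z up.
Mind the look-alikes: they are no part of the job. What is shaped like the part that bears finished_mid but blue or red is not meant.

How it is judged:
By the outcome, as a careful person would: the job done as asked, in the order asked, and still so for the second after the job is handed in, while the arm keeps its last pose, push and grip.
It also fails if it takes over 56 s, if anything falls off the work surface, if the arm or the gripper's body presses on something with over 40 N, if the wrist force passes 120 N, or if a joint passes its speed limit or range.

ROBOT

A 6-joint arm with a two-finger parallel gripper is mounted at the origin on the work surface. World frame = base frame: x ahead of the robot, y to its left, z up, the work surface at z = 0. Lengths are in m, angles in rad, forces in N, time in s.
With the tool pointing down it reaches from about 0.35 to 0.975 m from the base axis. Payload 4.9 kg.
Tool frame: the origin (TCP) lies at the very end of the fingers, on their centre line; the grasp point (between the pads) lies 19 mm behind it; z points along the fingers, y is the line along which they close (so a half turn about z gives the same grasp; the last joint's range is limited). The gripper opens to 85 mm and grips with 20 to 120 N. Pads are 22 mm wide; open, the fingers measure 114 mm over their backs; the gripper's body (76 mm by 85 mm) begins 54 mm behind the grasp point. The pads swing forward as they close: fully open they stand 13 mm farther back than shut.
Start: joints at [1.225, 0.053, 1.613, -0, 1.476, -0.119], TCP at [0.141, 0.609, 0.231] pointing down, gripper open.
Joint ranges: [-3.01, 3.01], [-1.01, 2.22], [0.06, 2.58], [-1.02, 4.17], [0.09, 2.62], [-3.14, 3.14]. Speed limits (rad/s): [2.57, 2.57, 3.14, 3.14, 3.14, 3.14].

INTERFACE

Orientations are given as a rotation vector (axis times angle).
In Python, from station import * gives the robot as it stands.
- The arm moves only by the shell command python3 -m crank 'ROWS' [OPENING] [FORCE]. ROWS is JSON, a list of rows, each an object with "offset": the shift along the tool's x, y, z in m, a list of three; "twist": the turn, a rotation vector about the tool's x, y, z in degrees, a list of three. In form: [{"offset": [x, y, z], "twist": [rx, ry, rz]}, ...]. A call has 1 to 20 rows; each row is the pose to reach, as a shift and turn from the pose commanded when the call began, along the tool's axes at that moment; what a row does not reach only later rows make up. A row lasts 1/8 s, in which the tool goes at most 62.5 mm and 10.7 degrees, less where a joint would pass 70% of its speed; a pose out of reach is approached as far as the arm can. A call with a gripper value outside its range is refused whole. OPENING is the opening, from 0 (shut) to 1 (fully open), set as the call begins (- or left out, the last holds). The fingers move at their own pace and stop on an object; FORCE is the grip in N (left out, the last holds). Time passes only in rows, so rows that repeat a pose let the fingers close. It gives the time, the measured TCP pose, the force, the opening and the grip force at its end, in the units of the state.
- get_obs(): the state, without advancing time (a new reading comes with each control period).
- get_image(name): name is "side" or "top" or "wrist"; returns the picture (480x640x3 uint8, red, green, blue); there is no depth.
- get_calibration(name): a dict with "intrinsics" (3x3 intrinsics, pixels), "world_from_camera" (4x4, takes a point from camera to world coordinates); the wrist camera has in their place "tool_from_camera" (4x4, takes a point from camera to tool coordinates, whose origin is the TCP and whose axes are the flange's). Camera axes: x right, y up, looking along -z (the intrinsics and any distortion apply to the point x, -y, -z); pixel columns grow to the right and rows downward; lengths in m; the calibration is good to about 2 mm. A picture is of the moment at which its call begins: read the wrist's pose just before it. get_calibration takes no time and is no camera call.
- finish_job(): hands the job in; it is judged then, once.
Trained networks look in the newest picture that a camera, given by its name, has taken for a name from the list of things; names that differ only in an ending like _2 or _b are one class to them, and where a whole thing is asked for, a point or a joint stands for the part that bears it (a point fixed in the world has none). Each returns a list of dicts, best first, with "confidence" (0 to 1); they miss things now and then, are a little off and sometimes report something else, mostly with a low value. They report only what shows in the picture. A call takes as long as a camera call. They do not tell look-alikes from the thing itself.
- cut_out(query, camera): "region" (480x640 bool, what is visible of it) and "rect" ([centre column, centre row, width, height] in pixels, round what is visible of it).
The state is a dict: "t": time; "q": joint angles; "dq": joint speeds; "effort": joint torques, N m; "tool_pos": TCP position; "tool_rot": TCP orientation; "contact_force": force on the tool from outside, world axes, zero at the start; "wrist_torque": the same for the moment, N m; "opening": finger opening in m; "grip_force": force on a finger pad.
Only numpy, scipy, OpenCV 4.12 (cv2) and the standard library are available. Lean on these libraries where they do the work, as an engineer would, in place of code of your own. Each camera call takes 0.05 s, during which the arm holds its last target. There are 200 camera calls.

## Working session

There is one attempt and no reset: what is moved stays moved. The work goes in short steps, Python scripts to look and compute and a shell command to move; the robot and the scene stay as the last step left them, time stands still between calls to the robot, and variables do not carry over. Pictures are saved under pics/ and viewed, at most 10 in all, crops included, and the job is handed in when it is done.

```bash
mkdir -p pics; python3 - <<'E'
from station import *
import cv2,numpy as np
o=get_obs();print(o['t'],o['tool_pos'],o['tool_rot'],o['opening'])
for n in ['side','top']:
    im=get_image(n);cv2.imwrite(f'pics/{n}0.png',im[:,:,::-1])
    c=get_calibration(n);print(n,np.round(c['intrinsics'],1).tolist(),np.round(c['world_from_camera'],3).tolist(),[k for k in c])
    for q in ['waiting_mid','spindle_bare_seat','lens','board','pot_a_mid','pot_b_mid']:
        try:
            for r in cut_out(q,n): print(q,round(r['confidence'],2),np.round(r['rect'],1))
        except Exception as e: print(q,e)
print(get_calibration('wrist'))
E
```

```text
0.0 [0.14031821 0.60840471 0.23007341] [-0.3554697  -3.12087927  0.00312962] 0.08530175167588054
side [[436.4, 0.0, 319.4], [0.0, 436.4, 243.4], [0.0, 0.0, 1.0]] [[0.986, 0.128, -0.109, 0.47], [-0.168, 0.672, -0.721, -0.656], [-0.019, 0.729, 0.684, 0.738], [0.0, 0.0, 0.0, 1.0]] ['intrinsics', 'world_from_camera']
waiting_mid 0.79 [377.6 359.9  34.9  43.6]
spindle_bare_seat 0.84 [258.8 221.8  46.4  39.7]
lens 0.79 [390.5 250.8  41.2  38. ]
board 0.88 [322.9 388.4 221.7 116.1]
pot_a_mid 0.56 [259.1 391.3  43.8  53.8]
pot_a_mid 0.15 [379.3 359.8  34.4  46. ]
pot_b_mid 0.65 [320.1 370.8  37.8  42.8]
top [[489.3, 0.0, 313.3], [0.0, 489.3, 236.6], [0.0, 0.0, 1.0]] [[0.028, 0.996, -0.089, 0.511], [-1.0, 0.028, -0.006, 0.033], [-0.004, 0.089, 0.996, 0.922], [0.0, 0.0, 0.0, 1.0]] ['intrinsics', 'world_from_camera']
waiting_mid 0.68 [472.5 217.1  40.3  32.9]
spindle_bare_seat 0.58 [214.9 315.   66.7  66.2]
lens 0.61 [329.3 157.3  33.6  38.4]
lens 0.33 [471.8 215.8  42.9  32.5]
board 0.71 [470.7 276.1  91.8 210.4]
pot_a_mid 0.68 [483.6 339.1  54.3  46.3]
pot_b_mid 0.85 [479.8 272.7  42.7  47.6]
pot_b_mid 0.48 [206.6 219.7  38.3  35.6]
{'intrinsics': array([[341.6844261 ,   0.        , 321.47873472],
       [  0.        , 341.6844261 , 237.91610862],
       [  0.        ,   0.        ,   1.        ]]), 'tool_from_camera': array([[ 8.16059587e-06,  9.57335505e-01,  2.88978771e-01,
         7.44085700e-02],
       [ 9.99999585e-01, -2.71174163e-04,  8.70112572e-04,
        -4.30323977e-04],
       [ 9.11353236e-04,  2.88978644e-01, -9.57335110e-01,
        -1.42948361e-01],
       [ 0.00000000e+00,  0.00000000e+00,  0.00000000e+00,
         1.00000000e+00]])}
```

View pics/top0.png

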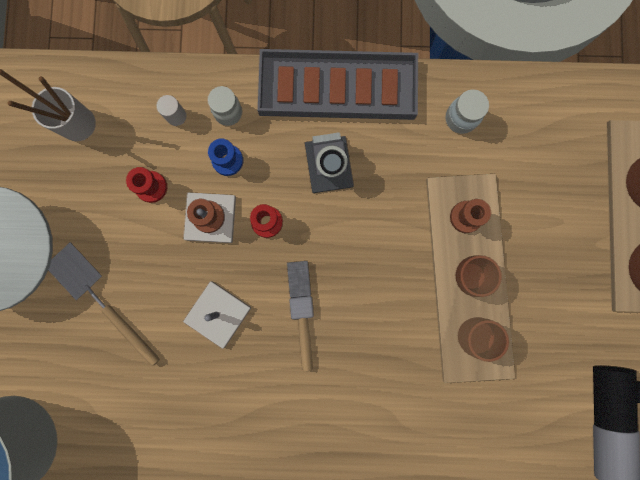

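View pics/side0.png

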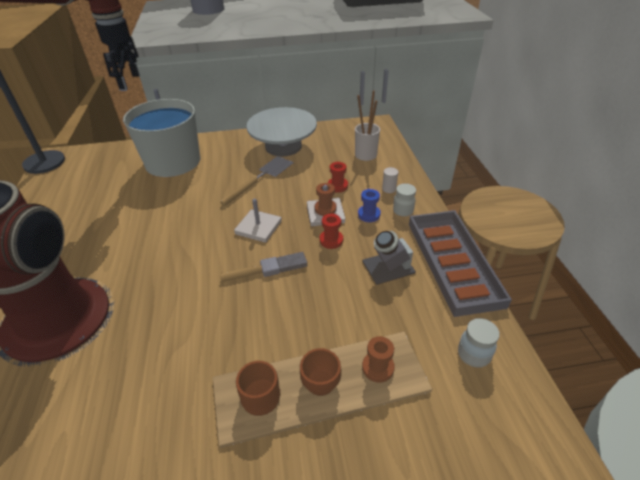

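The top view shows the waiting bobbin at (479,210) on the board, with pots at (480,275) and (487,340). The bare spindle is at (213,315), the full spindle at (206,215) with red bobbins either side, and the lens at (331,160).

```bash
cat > h.py <<'E'
from station import *
import cv2,numpy as np
from scipy.optimize import least_squares
from scipy.spatial.transform import Rotation as R
def cam(n,o=None):
    c=get_calibration(n);K=np.array(c['intrinsics'])
    if n=='wrist':
        o=o or get_obs();T=np.eye(4);T[:3,:3]=R.from_rotvec(o['tool_rot']).as_matrix();T[:3,3]=o['tool_pos']
        return K,T@np.array(c['tool_from_camera'])
    return K,np.array(c['world_from_camera'])
def proj(C,P):
    K,T=C;p=(np.atleast_2d(P)-T[:3,3])@T[:3,:3];p=p*[1,-1,-1];p=p@K.T
    return p[:,:2]/p[:,2:]
def unproj(C,uv,z):
    K,T=C;d=np.linalg.inv(K)@np.r_[uv,1];d=T[:3,:3]@(d*[1,-1,-1]);o=T[:3,3]
    return o+d*(z-o[2])/d[2]
a=np.linspace(0,2*np.pi,48,endpoint=False)
def ring(r,z): return np.c_[r*np.cos(a),r*np.sin(a),0*a+z]
bob=np.vstack([ring(.03,0),ring(.03,.014),ring(.024,.054),ring(.024,.07)])
potA=np.vstack([ring(.036,0),ring(.036,.066)])
rod=np.vstack([ring(.006,0),ring(.006,.075),[[0,0,.078]]])
def spin(yaw):
    b=np.array([[i*.045,j*.045,z] for i in(-1,1) for j in(-1,1) for z in(-.015,0)])
    return np.vstack([R.from_euler('z',yaw).apply(b),rod])
def rect(uv):
    l=uv.min(0);h=uv.max(0);return np.r_[(l+h)/2,h-l]
def fit(obs,model,z,x0,npar=2):
    # obs: list of (cam,rect)
    f=lambda p:np.concatenate([rect(proj(C,(model(p[2]) if npar==3 else model)+[p[0],p[1],z]))-r for C,r in obs])
    s=least_squares(f,x0,loss='soft_l1');return s.x,s.fun
E
python3 - <<'E'
from h import *
C={n:cam(n) for n in('top','side')}
def det(q,n,near=None,k=0):
    L=cut_out(q,n)
    for r in L: print(' ',q,n,round(r['confidence'],2),np.round(r['rect'],1))
    L=[r for r in L if near is None or np.hypot(*(np.array(r['rect'][:2])-near))<20]
    return np.array(L[0]['rect']) if L else None
for n in C:get_image(n)
def show(q,model,z,x0,near,npar=2):
    o=[(C[n],det(q,n,near[n])) for n in C]; o=[k for k in o if k[1] is not None]
    x,f=fit(o,model,z,x0,npar);print(q,np.round(x,4),'res',np.round(f,1))
def x0(uv,z):return unproj(C['top'],uv,z)[:2]
show('waiting_mid',bob,.012,x0((472,217),.04),dict(top=(472,217),side=(378,360)))
show('finished_mid',bob,.015,x0((206,217),.05),dict(top=(206,217),side=(326,199)))
show('pot_a_mid',potA,.012,x0((483,339),.04),dict(top=(483,339),side=(259,391)))
show('spindle_bare_seat',spin,.015,[*x0((216,315),.015),.5],dict(top=(215,315),side=(259,222)),3)
# lens: glass at z=.1
print('lens top',unproj(C['top'],(332,161),.1))
print('lens side',unproj(C['side'],(385,241),.1))
for uv,nm in [((206,213),'fin'),((143,179),'redL'),((265,217),'redR'),((221,152),'blue')]: print(nm,unproj(C['top'],uv,.08 if nm=='fin' else .07))
print('board corners',[np.round(unproj(C['top'],p,.012)[:2],3) for p in((428,178),(496,175),(515,378),(444,382))])
for n,b in(('top',(290,120,80,90)),('side',(350,215,80,80))):
    x,y,w,h=b;im=get_image(n)[y:y+h,x:x+w,::-1];cv2.imwrite(f'pics/l_{n}.png',cv2.resize(im,(400,400),interpolation=cv2.INTER_CUBIC))
cv2.imwrite('pics/lens.png',np.hstack([cv2.imread('pics/l_top.png'),cv2.imread('pics/l_side.png')]))
E
```

```text
Traceback (most recent call last):
  File "h.py", line 30, in fit
    s=least_squares(f,x0,loss='soft_l1');return s.x,s.fun
  File "h.py", line 29, in <lambda>
    f=lambda p:np.concatenate([rect(proj(C,(model(p[2]) if npar==3 else model)+[p[0],p[1],z]))-r for C,r in obs])
               ~~~~~~~~~~~~~~^^^^^^^^^^^^^^^^^^^^^^^^^^^^^^^^^^^^^^^^^^^^^^^^^^^^^^^^^^^^^^^^^^^^^^^^^^^^^^^^^^^^
ValueError: need at least one array to concatenate
```

```bash
python3 - <<'E'
from h import *
C={n:cam(n) for n in('top','side')}
def x0(uv,z):return unproj(C['top'],uv,z)[:2]
def show(q,model,z,s,near,npar=2):
    x,f=fit([(C[n],np.array(r)) for n,r in near.items()],model,z,s,npar);print(q,np.round(x,4),'res',np.round(f,1))
show('waiting',bob,.012,x0((472,217),.04),dict(top=[472.5,217.1,40.3,32.9],side=[377.6,359.9,34.9,43.6]))
show('pot_a',potA,.012,x0((483,339),.04),dict(top=[483.6,339.1,54.3,46.3],side=[259.1,391.3,43.8,53.8]))
show('bare',spin,.015,[*x0((216,315),.015),.5],dict(top=[214.9,315,66.7,66.2],side=[258.8,221.8,46.4,39.7]),3)
for n in C:get_image(n)
D={n:[r for q in('finished_mid','waiting_mid','pot_b_mid') for r in cut_out(q,n)] for n in C}
for n in D:
    for r in D[n]:print(n,round(r['confidence'],2),np.round(r['rect'],1))
near=dict(top=(206,217),side=(326,199))
near={n:[r['rect'] for r in D[n] if np.hypot(*(np.array(r['rect'][:2])-near[n]))<15] for n in near}
near={n:v[0] for n,v in near.items() if v}
if near: show('finished',bob,.015,x0((206,217),.05),near)
print('lens top',unproj(C['top'],(332,161),.1),'side',unproj(C['side'],(385,241),.1))
for uv,nm in [((206,213),'fin'),((143,179),'redL'),((265,217),'redR'),((221,152),'blue')]: print(nm,unproj(C['top'],uv,.08 if nm=='fin' else .07).round(3))
print('board corners',[np.round(unproj(C['top'],p,.012)[:2],3) for p in((428,178),(496,175),(515,378),(444,382))])
L=[]
for n,b in(('top',(290,120,80,80)),('side',(350,215,80,80))):
    x,y,w,h=b;im=get_image(n)[y:y+h,x:x+w,::-1];L.append(cv2.resize(im,(400,400),interpolation=cv2.INTER_CUBIC))
cv2.imwrite('pics/lens.png',np.hstack(L))
o=get_obs();print(o['t'],R.from_rotvec(o['tool_rot']).as_matrix().round(3).tolist())
E
```

```text
waiting [ 0.6342 -0.2477] res [-0.7  0.1  2.2  1.9  0.1  0.6 -1.6  4.2]
pot_a [ 0.4185 -0.2673] res [ 1.  -0.2 -0.5 -0.5 -0.3 -1.7  2.7  4.4]
bare [0.4437 0.2152 0.4789] res [ 0.4 -0.3 -0.6 -0.  -0.7 -1.9  2.4  6.3]
top 0.97 [206.4 217.2  38.7  36.6]
top 0.81 [226.2 157.1  35.5  36.2]
top 0.65 [268.9 221.1  32.4  35.1]
top 0.82 [472.6 215.9  42.6  33.8]
top 0.69 [480.1 274.9  46.6  42.1]
side 0.8 [330.1 232.6  23.8  38.8]
side 0.72 [370.7 205.8  22.6  33.3]
side 0.66 [327.  199.3  22.3  34.7]
side 0.61 [322.5 389.5 221.3 114.7]
side 0.56 [338.7 179.3  19.6  34.6]
side 0.69 [379.6 360.6  35.4  47.8]
side 0.53 [392.2 251.   41.   37.3]
side 0.6 [322.1 372.6  40.6  47.2]
finished [0.6221 0.2325] res [ 0.1 -0.9 -0.1 -1.7 -2.   0.   0.6 -0.3]
lens top [0.71523472 0.00930629 0.1       ] side [ 0.71095884 -0.00283405  0.1       ]
fin [0.622 0.225 0.08 ]
redL [0.681 0.342 0.07 ]
redR [0.619 0.124 0.07 ]
blue [0.734 0.206 0.07 ]
board corners [array([ 0.709, -0.175]), array([ 0.719, -0.303]), array([ 0.345, -0.335]), array([ 0.334, -0.207])]
1.4 [[-0.974, 0.225, -0.0], [0.225, 0.974, 0.0], [0.0, 0.0, -1.0]]
```

View pics/lens.png

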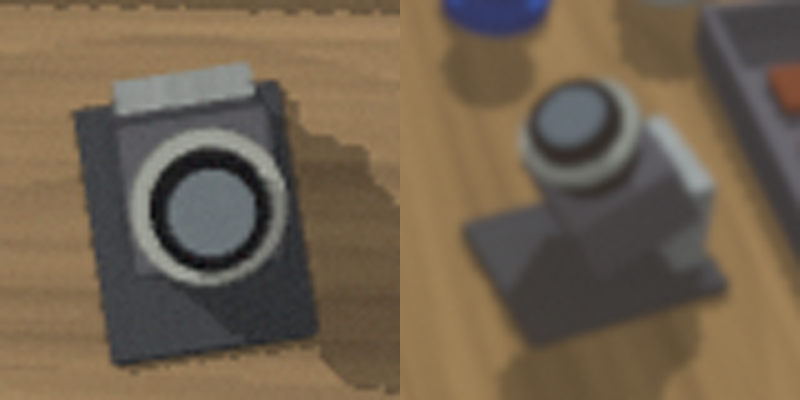

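Zoomed in, the lens centre is at about (332,162) in the top view. Its base edges put the heading about 10.5° off −x, towards −y.

```bash
cat > go.py <<'E'
# go.py x y z yawdeg [tiltdeg]: offset and twist (tool axes) from the present pose to TCP target; yaw: tool x = -(cos,sin)(yaw); tilt leans tool z away from the robot
from h import *
import sys
def pose(yaw,tilt=0):
    a=np.radians(yaw);x=np.array([-np.cos(a),-np.sin(a),0]);z=np.array([0,0,-1.]);M=np.c_[x,np.cross(z,x),z]
    return M@R.from_euler('y',-tilt,degrees=True).as_matrix()
if __name__=='__main__':
    v=list(map(float,sys.argv[1:]))
    o=get_obs();M=R.from_rotvec(o['tool_rot']).as_matrix();N=pose(*v[3:])
    print('offset',(M.T@(np.array(v[:3])-o['tool_pos'])).round(4),'twist',np.degrees(R.from_matrix(M.T@N).as_rotvec()).round(2),'toolz',N[:,2].round(3))
E
python3 go.py .5 .22 .29 5; python3 go.py 0.5 0.2 0.3 10.5 25; python3 -m crank 2>&1 | head -5
```

```text
offset [-0.4377 -0.2982 -0.0587] twist [  0.  -0. -18.] toolz [ 0.  0. -1.]
offset [-0.4422 -0.3177 -0.0687] twist [ -5.12 -24.65 -23.12] toolz [ 0.416  0.077 -0.906]
invalid input
```

```bash
python3 -m crank '[{"offset":[-0.05,-0.035,-0.03],"twist":[0,0,-4]},{"offset":[-0.1,-0.07,-0.06],"twist":[0,0,-9]},{"offset":[-0.15,-0.1,-0.06],"twist":[0,0,-13]},{"offset":[-0.2,-0.135,-0.06],"twist":[0,0,-18]},{"offset":[-0.25,-0.17,-0.06],"twist":[0,0,-18]},{"offset":[-0.3,-0.2,-0.06],"twist":[0,0,-18]},{"offset":[-0.35,-0.235,-0.06],"twist":[0,0,-18]},{"offset":[-0.4,-0.27,-0.06],"twist":[0,0,-18]},{"offset":[-0.438,-0.298,-0.06],"twist":[0,0,-18]},{"offset":[-0.438,-0.298,-0.06],"twist":[0,0,-18]},{"offset":[-0.438,-0.298,-0.06],"twist":[0,0,-18]},{"offset":[-0.438,-0.298,-0.06],"twist":[0,0,-18]}]' 1
python3 - <<'E'
from h import *
o=get_obs();print(o['t'],o['tool_pos'],o['contact_force'])
im=get_image('wrist');cv2.imwrite('pics/w1.png',im[:,:,::-1]);C=cam('wrist',o)
for q in('finished_mid','spindle_bare_seat','spindle_full_seat','lens'):
    for r in cut_out(q,'wrist'):print(q,round(r['confidence'],2),np.round(r['rect'],1))
for n,p in(('fin top',[.622,.2325,.085]),('bare tip',[.4437,.2152,.093]),('bare seat',[.4437,.2152,.015])):print(n,proj(C,p).round(0))
E
```

```text
t: 2.9
tool_pos: [0.4996, 0.2211, 0.2914]
tool_rot: [-0.14, 3.138, 0.0]
contact_force: [-0.5, 0.1, -0.6]
opening: 0.0853
grip_force: 0.0
2.9 [0.49963795 0.2211191  0.29140963] [-0.51306099  0.1048672  -0.60760653]
finished_mid 0.84 [405.1 338.6  52.1  64.7]
finished_mid 0.59 [323.  300.1  46.7  64.1]
finished_mid 0.59 [296.3 366.8  42.2  69.9]
finished_mid 0.56 [240.  285.4  51.7  62.1]
spindle_bare_seat 0.92 [321.1 146.2 101.7 103.9]
spindle_full_seat 0.78 [324.9 287.1  74.4  72.3]
lens 0.96 [130.3 353.4  45.7  29.7]
lens 0.3 [ 16.9 262.4  33.9 116. ]
fin top [[322. 315.]]
bare tip [[321. 154.]]
bare seat [[321. 151.]]
```

View pics/w1.png

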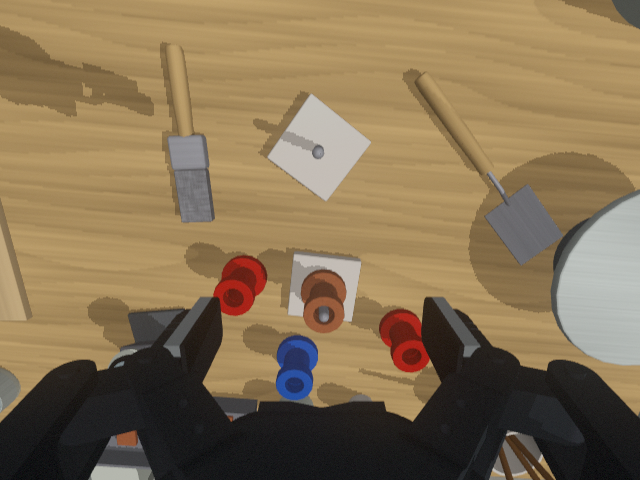

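The wrist view shows the finished bobbin's top at (323,315), exactly where predicted. The bare rod tip is at (318,152) with its base centre at (319,147), 2–3 px from the prediction.

```bash
python3 - <<'E'
from h import *
C=cam('wrist')
print(unproj(C,(318,152),.09),unproj(C,(319,147.5),.015),unproj(C,(323,315),.085))
E
python3 go.py .634 -.248 .22 5
```

```text
[0.44204358 0.21172454 0.09      ] [0.4403331 0.2119728 0.015    ] [0.62244768 0.23290791 0.085     ]
offset [-0.0921 -0.4788  0.0714] twist [0.   0.01 0.07] toolz [ 0.  0. -1.]
```

```bash
python3 -m crank '[{"offset":[-0.012,-0.06,0],"twist":[0,0,0]},{"offset":[-0.023,-0.12,0],"twist":[0,0,0]},{"offset":[-0.035,-0.18,0],"twist":[0,0,0]},{"offset":[-0.046,-0.24,0],"twist":[0,0,0]},{"offset":[-0.058,-0.3,0],"twist":[0,0,0]},{"offset":[-0.069,-0.36,0.02],"twist":[0,0,0]},{"offset":[-0.081,-0.42,0.04],"twist":[0,0,0]},{"offset":[-0.092,-0.479,0.071],"twist":[0,0,0]},{"offset":[-0.092,-0.479,0.071],"twist":[0,0,0]},{"offset":[-0.092,-0.479,0.071],"twist":[0,0,0]}]'
python3 - <<'E'
from h import *
o=get_obs();print(o['t'],o['tool_pos'],o['contact_force'])
im=get_image('wrist');cv2.imwrite('pics/w2.png',im[:,:,::-1]);C=cam('wrist',o)
for q in('waiting_mid','pot_b_mid'):
    for r in cut_out(q,'wrist'):
        print(q,round(r['confidence'],2),np.round(r['rect'],1))
        if q[0]=='w': print(fit([(C,np.array(r['rect']))],bob,.012,[.634,-.248]))
print(proj(C,[.634,-.248,.082]))
E
```

```text
t: 4.4
tool_pos: [0.6336, -0.2488, 0.2198]
tool_rot: [0.137, -3.138, -0.002]
contact_force: [-0.8, 0.2, 0.9]
opening: 0.0856
grip_force: 0.0
4.4 [ 0.6336054  -0.24875392  0.21975457] [-0.80713954  0.20494322  0.88935595]
waiting_mid 0.79 [325.7 218.4  59.4  71.9]
(array([ 0.63457332, -0.24466993]), array([-1.57361878e-04, -5.89344423e-02,  9.45107409e-02,  8.68336181e-01]))
pot_b_mid 0.9 [326.2  88.2  89.8 100.3]
[[322.61823429 227.15490051]]
```

View pics/w2.png

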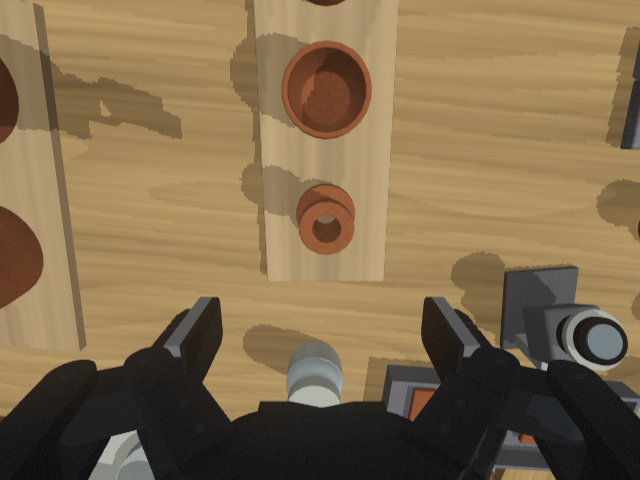

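The bobbin's top is at (326,228), giving an axis of (0.634, −0.245). The jar at (315,375) is clear of the fingers.

```bash
python3 -m crank '[{"offset":[-0.001,0.0035,0.04],"twist":[0,0,0]},{"offset":[-0.001,0.0035,0.09],"twist":[0,0,0]},{"offset":[-0.001,0.0035,0.13],"twist":[0,0,0]},{"offset":[-0.001,0.0035,0.155],"twist":[0,0,0]},{"offset":[-0.001,0.0035,0.168],"twist":[0,0,0]},{"offset":[-0.001,0.0035,0.168],"twist":[0,0,0]},{"offset":[-0.001,0.0035,0.168],"twist":[0,0,0]}]'
python3 -m crank '[{"offset":[0,0,0],"twist":[0,0,0]},{"offset":[0,0,0],"twist":[0,0,0]},{"offset":[0,0,0],"twist":[0,0,0]},{"offset":[0,0,0],"twist":[0,0,0]},{"offset":[0,0,0],"twist":[0,0,0]},{"offset":[0,0,0],"twist":[0,0,0]},{"offset":[0,0,0],"twist":[0,0,0]},{"offset":[0,0,0],"twist":[0,0,0]}]' 0 50
```

```text
t: 5.42
tool_pos: [0.6357, -0.2457, 0.0545]
tool_rot: [-0.138, 3.136, -0.003]
contact_force: [0.4, 1.0, -0.1]
opening: 0.0852
grip_force: 0.0
t: 6.42
tool_pos: [0.6353, -0.2459, 0.0536]
tool_rot: [-0.137, 3.137, -0.002]
contact_force: [0.3, 0.0, 5.2]
opening: 0.0462
grip_force: 51.9
```

```bash
python3 -m crank '[{"offset":[0,0,-0.03],"twist":[0,0,0]},{"offset":[0,0,-0.08],"twist":[0,0,0]},{"offset":[0,0,-0.13],"twist":[0,0,0]},{"offset":[0,0,-0.166],"twist":[0,0,0]},{"offset":[0,0,-0.166],"twist":[0,0,0]}]'
python3 go.py .442 .212 .2 5
```

```text
t: 7.05
tool_pos: [0.6359, -0.2462, 0.222]
tool_rot: [-0.137, 3.133, -0.005]
contact_force: [-0.4, -1.0, -1.4]
opening: 0.0465
grip_force: 51.7
offset [0.1533 0.4735 0.0196] twist [-0.19  0.3   0.  ] toolz [ 0.  0. -1.]
```

```bash
python3 -m crank '[{"offset":[0.016,0.05,0],"twist":[0,0,0]},{"offset":[0.032,0.1,0],"twist":[0,0,0]},{"offset":[0.05,0.155,0],"twist":[0,0,0]},{"offset":[0.068,0.21,0],"twist":[0,0,0]},{"offset":[0.086,0.265,0],"twist":[0,0,0]},{"offset":[0.104,0.32,0],"twist":[0,0,0]},{"offset":[0.122,0.375,0],"twist":[0,0,0]},{"offset":[0.14,0.43,0.01],"twist":[0,0,0]},{"offset":[0.15,0.463,0.02],"twist":[0,0,0]},{"offset":[0.153,0.473,0.02],"twist":[0,0,0]},{"offset":[0.153,0.473,0.02],"twist":[0,0,0]},{"offset":[0.153,0.473,0.02],"twist":[0,0,0]},{"offset":[0.153,0.473,0.02],"twist":[0,0,0]}]'
python3 - <<'E'
from h import *
o=get_obs();C=cam('wrist',o);S=cam('side')
w=get_image('wrist');s=get_image('side')
cv2.imwrite('pics/w3.png',np.hstack([w[60:460,140:500,::-1],cv2.resize(s[120:260,190:330,::-1],(400,400),interpolation=cv2.INTER_CUBIC)]))
M=R.from_rotvec(o['tool_rot']).as_matrix()
ax=o['tool_pos']
b=bob@np.diag([1,-1,-1]) # tool frame approx: foot at +z
F=ax+np.array([0,0,-.042])
print('tool',o['tool_pos'],'pred wrist rect of bobbin',rect(proj(C,bob+F)),'side',rect(proj(S,bob+F)))
for n in('wrist','side'):
    for r in cut_out('waiting_mid',n):print(n,round(r['confidence'],2),np.round(r['rect'],1))
print('rod in side: tip/seat',proj(S,[[.442,.212,.093],[.442,.212,.015]]),'wrist',proj(C,[[.442,.212,.093],[.442,.212,.015]]))
E
```

```text
t: 8.68
tool_pos: [0.4414, 0.2115, 0.1985]
tool_rot: [-0.134, 3.138, -0.0]
contact_force: [-0.2, -0.6, -1.0]
opening: 0.0466
grip_force: 51.9
tool [0.44141611 0.21148616 0.1985256 ] pred wrist rect of bobbin [322.19166652 303.60180413 124.79506376 170.13734895] side [248.88985599 164.55417356  27.72915361  39.30523372]
wrist 0.6 [321.3 303.8 117.6 167.5]
side 0.79 [249.  166.2  29.8  35.9]
rod in side: tip/seat [[253.46904659 198.28234634]
 [257.20086455 222.65314272]] wrist [[322.60791091 238.11235449]
 [322.43477482 215.01503784]]
```

View pics/w3.png

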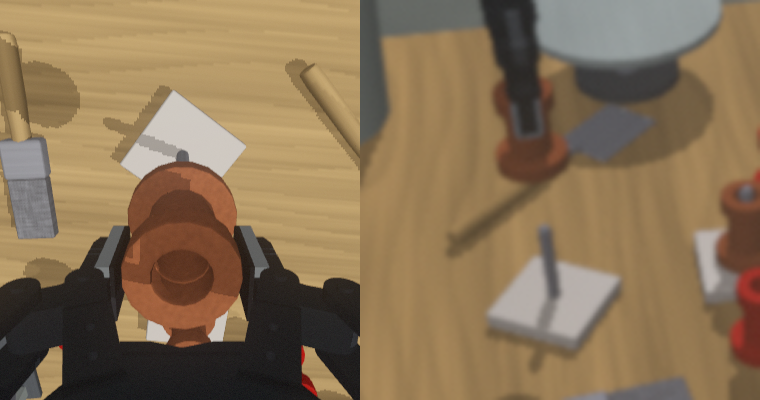

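The bobbin is held upright. In the side view the rod tip is at about (255,200), within about 2 mm of my estimate and well inside the 6 mm clearance, so I'm descending.

```bash
python3 -m crank '[{"offset":[-0.0015,0,0.03],"twist":[0,0,0]},{"offset":[-0.0015,0,0.05],"twist":[0,0,0]},{"offset":[-0.0015,0,0.06],"twist":[0,0,0]},{"offset":[-0.0015,0,0.07],"twist":[0,0,0]},{"offset":[-0.0015,0,0.08],"twist":[0,0,0]},{"offset":[-0.0015,0,0.08],"twist":[0,0,0]}]'
```

```text
t: 9.62
tool_pos: [0.4418, 0.2124, 0.1176]
tool_rot: [0.137, -3.137, 0.001]
contact_force: [-0.5, 0.3, -1.0]
opening: 0.0467
grip_force: 51.9
```

No contact, and the foot is now below the rod tip. I'll continue down.

```bash
python3 -m crank '[{"offset":[0,0,0.015],"twist":[0,0,0]},{"offset":[0,0,0.03],"twist":[0,0,0]},{"offset":[0,0,0.042],"twist":[0,0,0]},{"offset":[0,0,0.05],"twist":[0,0,0]},{"offset":[0,0,0.056],"twist":[0,0,0]},{"offset":[0,0,0.06],"twist":[0,0,0]},{"offset":[0,0,0.06],"twist":[0,0,0]},{"offset":[0,0,0.06],"twist":[0,0,0]}]'
```

```text
t: 10.62
tool_pos: [0.4426, 0.2126, 0.0587]
tool_rot: [-0.137, 3.138, 0.0]
contact_force: [-0.6, 0.8, -1.9]
opening: 0.0464
grip_force: 51.9
```

```bash
python3 -m crank '[{"offset":[0,0,0.0015],"twist":[0,0,0]},{"offset":[0,0,0.0025],"twist":[0,0,0]},{"offset":[0,0,0.0025],"twist":[0,0,0]}]'
```

```text
t: 11.0
tool_pos: [0.4426, 0.2126, 0.0566]
tool_rot: [-0.137, 3.138, 0.0]
contact_force: [-2.0, -1.3, 4.3]
opening: 0.0466
grip_force: 52.2
```

Contact at the expected height, so I'm releasing.

```bash
python3 -m crank '[{"offset":[0,0,0],"twist":[0,0,0]},{"offset":[0,0,0],"twist":[0,0,0]},{"offset":[0,0,0],"twist":[0,0,0]},{"offset":[0,0,0],"twist":[0,0,0]},{"offset":[0,0,0],"twist":[0,0,0]},{"offset":[0,0,0],"twist":[0,0,0]}]' 1
python3 -m crank '[{"offset":[0,0,-0.02],"twist":[0,0,0]},{"offset":[0,0,-0.06],"twist":[0,0,0]},{"offset":[0,0,-0.11],"twist":[0,0,0]},{"offset":[0,0,-0.16],"twist":[0,0,0]},{"offset":[0,0,-0.16],"twist":[0,0,0]},{"offset":[0,0,-0.16],"twist":[0,0,0]}]'
python3 go.py .6224 .2329 .2 2
python3 - <<'E'
from h import *
w=get_image('wrist');s=get_image('side')
cv2.imwrite('pics/w4.png',np.hstack([w[40:440,140:500,::-1],cv2.resize(s[120:260,190:330,::-1],(400,400),interpolation=cv2.INTER_CUBIC)]))
E
```

```text
t: 11.75
tool_pos: [0.4423, 0.2125, 0.0558]
tool_rot: [-0.137, 3.139, 0.0]
contact_force: [0.3, 0.1, 0.6]
opening: 0.0851
grip_force: 0.0
t: 12.5
tool_pos: [0.442, 0.2125, 0.2154]
tool_rot: [0.137, -3.138, 0.0]
contact_force: [0.0, 0.1, -1.2]
opening: 0.0856
grip_force: 0.0
offset [-0.1815  0.0046  0.0153] twist [-0.01 -0.02  3.01] toolz [ 0.  0. -1.]
```

View pics/w4.png

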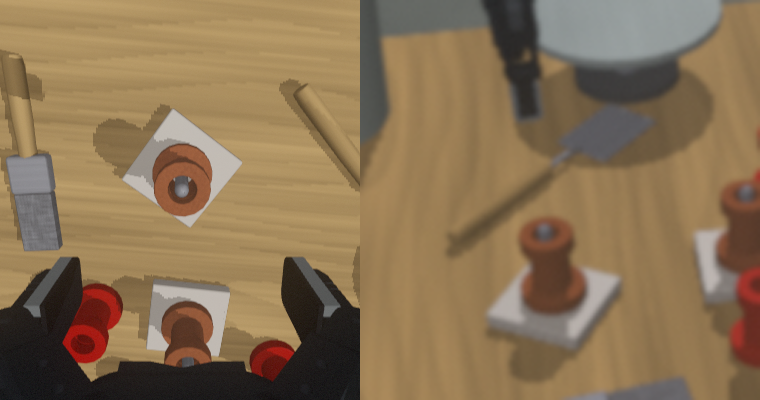

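The first bobbin is fully home, with the rod tip showing and the foot on the base. Next I'll hover over the finished one.

```bash
python3 -m crank '[{"offset":[-0.05,0.001,0],"twist":[0,0,0]},{"offset":[-0.1,0.002,0],"twist":[0,0,0]},{"offset":[-0.15,0.004,0],"twist":[0,0,0]},{"offset":[-0.18,0.0045,0],"twist":[0,0,0]},{"offset":[-0.1815,0.0045,0],"twist":[0,0,0]},{"offset":[-0.1815,0.0045,0],"twist":[0,0,0]},{"offset":[-0.1815,0.0045,0],"twist":[0,0,0]}]'
python3 - <<'E'
from h import *
o=get_obs();C=cam('wrist',o);print(o['tool_pos'])
w=get_image('wrist');cv2.imwrite('pics/w5.png',w[:,:,::-1])
print('pred',proj(C,[.6224,.2329,.085]))
for q in('finished_mid','lens'):
  for r in cut_out(q,'wrist'):
    print(q,round(r['confidence'],2),np.round(r['rect'],1))
    if q[0]=='f':print(fit([(C,np.array(r['rect']))],bob,.015,[.622,.233]))
E
```

```text
t: 13.48
tool_pos: [0.6215, 0.2329, 0.2154]
tool_rot: [0.138, -3.138, 0.0]
contact_force: [0.0, -0.1, 0.3]
opening: 0.0853
grip_force: 0.0
[0.62152493 0.23286557 0.21538056]
pred [[321.935523   229.94888921]]
finished_mid 0.86 [322.4 218.8  59.9  71.3]
(array([0.62133339, 0.23324971]), array([ 2.99664447e-04, -6.13470412e-02,  9.21094755e-01,  3.25267740e+00]))
finished_mid 0.84 [286.9 315.9  55.5  79.2]
(array([0.72441168, 0.20651939]), array([ 0.19341102, -0.01365547,  4.61072308,  3.6213794 ]))
finished_mid 0.76 [430.4 273.6  70.5  68. ]
(array([0.66641168, 0.34161433]), array([-0.20985552, -0.01377978,  7.11663149, 11.58148   ]))
finished_mid 0.68 [211.6 200.9  78.4  73.3]
(array([0.61367624, 0.13231558]), array([ 0.21884152,  0.12073993,  4.57304183, -0.56839486]))
lens 0.93 [ 80.5 311.4 105.7  63.1]
```

View pics/w5.png

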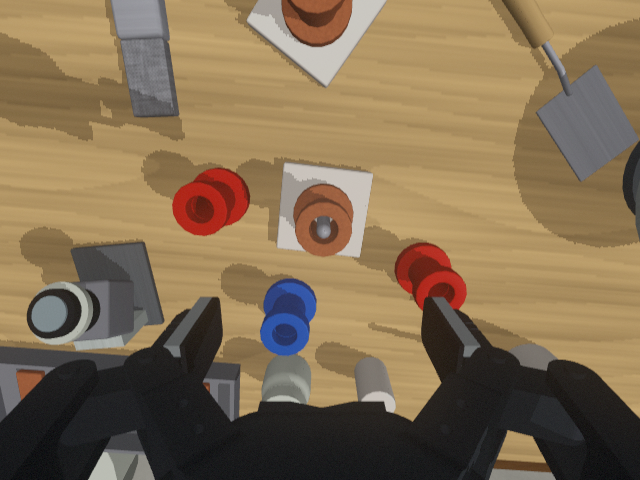

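The finished bobbin's top is at (323,228), right under the tool, and the red and blue ones are clear of the fingers.

```bash
python3 -m crank '[{"offset":[0,0,0.04],"twist":[0,0,0]},{"offset":[0,0,0.08],"twist":[0,0,0]},{"offset":[0,0,0.12],"twist":[0,0,0]},{"offset":[0,0,0.145],"twist":[0,0,0]},{"offset":[0,0,0.159],"twist":[0,0,0]},{"offset":[0,0,0.159],"twist":[0,0,0]},{"offset":[0,0,0.159],"twist":[0,0,0]}]'
python3 -m crank '[{"offset":[0,0,0],"twist":[0,0,0]},{"offset":[0,0,0],"twist":[0,0,0]},{"offset":[0,0,0],"twist":[0,0,0]},{"offset":[0,0,0],"twist":[0,0,0]},{"offset":[0,0,0],"twist":[0,0,0]},{"offset":[0,0,0],"twist":[0,0,0]},{"offset":[0,0,0],"twist":[0,0,0]},{"offset":[0,0,0],"twist":[0,0,0]}]' 0 60
```

```text
t: 14.5
tool_pos: [0.6237, 0.2332, 0.0586]
tool_rot: [-0.137, 3.136, 0.001]
contact_force: [-0.5, -0.3, 0.5]
opening: 0.085
grip_force: 0.0
t: 15.5
tool_pos: [0.6237, 0.2332, 0.0583]
tool_rot: [-0.137, 3.136, 0.001]
contact_force: [0.6, 0.0, 6.3]
opening: 0.0471
grip_force: 62.1
```

```bash
python3 -m crank '[{"offset":[0,0,-0.02],"twist":[0,0,0]},{"offset":[0,0,-0.06],"twist":[0,0,0]},{"offset":[0,0,-0.11],"twist":[0,0,0]},{"offset":[0,0,-0.16],"twist":[0,0,0]},{"offset":[0,0,-0.18],"twist":[0,0,0]},{"offset":[0,0,-0.18],"twist":[0,0,0]}]'
python3 - <<'E'
from h import *
o=get_obs()
o5=dict(tool_pos=[0.62152493,0.23286557,0.21538056],tool_rot=[.138,-3.138,0]);C=cam('wrist',o5)
print('lens w5',unproj(C,(51,313),.1))
P=[unproj(C,p,.008) for p in((72,250),(150,242),(163,322))];print(np.round(P,3))
for i,j in((0,1),(1,2)): d=P[j]-P[i];print(np.degrees(np.arctan2(d[1],d[0])))
T=cam('top');print('lens top',unproj(T,(332,162.2),.1))
# ellipse of the ring in the wrist region
Cw=cam('wrist',o);w=get_image('wrist')
for r in cut_out('finished_mid','wrist'):print(round(r['confidence'],2),np.round(r['rect'],1))
M=R.from_rotvec(o['tool_rot']).as_matrix();A=o['tool_pos']+M[:,2]*.0433
for dx in(0,.002):print('pred',rect(proj(Cw,A+M[:,0]*dx+bob@np.diag([1,-1,-1])@M.T)))
E
python3 go.py .6 .05 .35 10.5 25
```

```text
t: 16.25
tool_pos: [0.6232, 0.233, 0.2382]
tool_rot: [-0.137, 3.136, 0.001]
contact_force: [0.3, -0.1, -1.6]
opening: 0.0469
grip_force: 61.9
lens w5 [0.71112819 0.01060108 0.1       ]
[[ 0.69  -0.033  0.008]
 [ 0.673  0.052  0.008]
 [ 0.77   0.061  0.008]]
101.09134914777727
5.634234972101085
lens top [0.71314682 0.00925486 0.1       ]
0.89 [218.1 195.2  73.7  69.3]
0.81 [423.9 267.9  63.8  72.7]
0.63 [320.9 300.5 121.9 164.6]
pred [322.17200846 302.20410549 123.4916794  168.48788851]
pred [322.17513004 298.41483507 124.03093074 167.8959865 ]
offset [ 0.0378 -0.18   -0.1158] twist [ -1.23 -25.22  -5.4 ] toolz [ 0.416  0.077 -0.906]
```

```bash
python3 go.py .62 .11 .28 10.5 25
```

```text
offset [ 0.0124 -0.122  -0.0459] twist [ -1.23 -25.22  -5.4 ] toolz [ 0.416  0.077 -0.906]
```

```bash
python3 -m crank '[{"offset":[0.003,-0.03,-0.015],"twist":[-0.3,-6.3,-1.35]},{"offset":[0.006,-0.06,-0.03],"twist":[-0.6,-12.6,-2.7]},{"offset":[0.009,-0.09,-0.046],"twist":[-0.9,-18.9,-4.05]},{"offset":[0.0125,-0.122,-0.046],"twist":[-1.2,-25.2,-5.4]},{"offset":[0.0125,-0.122,-0.046],"twist":[-1.2,-25.2,-5.4]},{"offset":[0.0125,-0.122,-0.046],"twist":[-1.2,-25.2,-5.4]},{"offset":[0.0125,-0.122,-0.046],"twist":[-1.2,-25.2,-5.4]}]'
python3 - <<'E'
from h import *
o=get_obs();C=cam('wrist',o);print(list(o['tool_pos']),list(o['tool_rot']),o['q'].round(2) if hasattr(o['q'],'round') else o['q'])
w=get_image('wrist');cv2.imwrite('pics/w6.png',w[:,:,::-1])
print('pred lens',proj(C,[.712,.0095,.1]))
for r in cut_out('lens','wrist'):print(round(r['confidence'],2),np.round(r['rect'],1))
E
```

```text
t: 17.23
tool_pos: [0.6211, 0.111, 0.2821]
tool_rot: [-0.248, 2.693, 0.056]
contact_force: [-0.3, 1.0, -1.9]
opening: 0.0468
grip_force: 62.1
[np.float64(0.6211223502190629), np.float64(0.11101550380942914), np.float64(0.2820647716985277)] [np.float64(-0.24843038955741434), np.float64(2.6929075740757993), np.float64(0.05576233208894221)] [ 0.03 -0.23  1.84  0.07  1.1  -1.74]
pred lens [[205.22916395 198.67220165]]
0.82 [215.8 189.7  65.3  61.6]
```

View pics/w6.png

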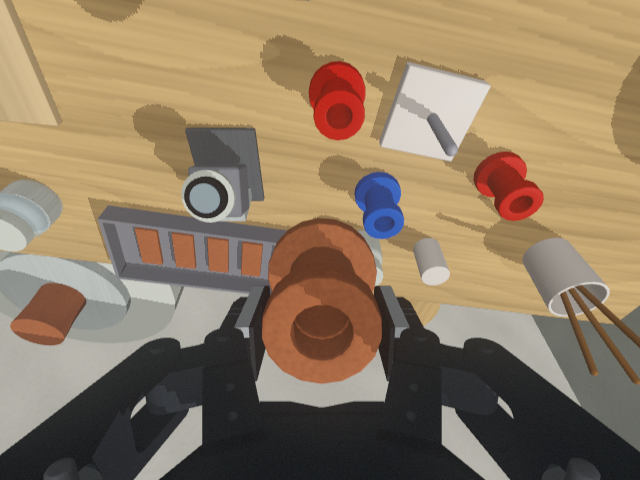

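```bash
python3 - <<'E'
from h import *
from go import pose
o=dict(tool_pos=[0.62112,0.11102,0.28206],tool_rot=[-0.24843,2.69291,0.05576]);C=cam('wrist',o)
im=cv2.imread('pics/w6.png');b=cv2.resize(im[160:232,172:252],None,fx=4,fy=4,interpolation=cv2.INTER_CUBIC)
g=cv2.cvtColor(b,cv2.COLOR_BGR2GRAY);m=(g<60).astype(np.uint8)
cs,_=cv2.findContours(m,cv2.RETR_CCOMP,cv2.CHAIN_APPROX_NONE)
for c in cs:
    if len(c)>60:
        (x,y),(d1,d2),an=cv2.fitEllipse(c);print('ell',x/4+172-.4,y/4+160-.4,d1/4,d2/4,an)
P=[unproj(C,p,.006) for p in((187,129),(255,127),(263,201))];print(np.round(P,3))
for i,j in((0,1),(1,2)): d=P[j]-P[i];print('edge',np.degrees(np.arctan2(d[1],d[0])),np.linalg.norm(d))
# predicted ellipse for heading guesses
for h in(7,10.5,14):
    M=pose(h,25);c=np.array([.711,.0095,.1]);uv=proj(C,c+ring(.021,0)@M.T);print(h,cv2.fitEllipse(uv.astype(np.float32)))
T=cam('top');t=cv2.imread('pics/top0.png')
P=[unproj(T,(290+a/5,120+b_/5),.006) for a,b_ in((75,113),(278,83),(318,333),(113,365))]
for i,j in((0,1),(1,2),(3,2),(0,3)): d=P[j]-P[i];print('top edge',np.degrees(np.arctan2(d[1],d[0])),np.linalg.norm(d))
for z in(.09,.1):print(unproj(C,(208,196),z))
E
```

```text
ell 205.75158081054687 196.79975280761718 39.72176742553711 42.801082611083984 110.50983428955078
ell 204.22641525268554 197.85022506713867 30.471845626831055 33.245914459228516 132.9563751220703
[[ 0.689 -0.033  0.006]
 [ 0.672  0.043  0.006]
 [ 0.774  0.059  0.006]]
edge 102.30573000593182 0.07818826922508147
edge 9.053382350289501 0.10334892531740186
7 ((205.11358642578125, 197.49212646484375), (40.125083923339844, 44.176475524902344), 128.3881072998047)
10.5 ((205.14605712890625, 197.4928436279297), (39.884864807128906, 44.072052001953125), 131.00563049316406)
14 ((205.17762756347656, 197.4921875), (39.60088348388672, 43.97442626953125), 133.55235290527344)
top edge -79.86387335518552 0.07856161388202394
top edge -169.83551015943746 0.09806981923287655
top edge -79.4514613383681 0.07869662393563297
top edge -169.9129133952101 0.09863629262770587
[0.71577692 0.00966068 0.09      ]
[0.70817736 0.01234149 0.1       ]
```

```bash
python3 go.py .6445 -.0026 .2484 10.3 25
```

```text
offset [ 0.0127 -0.116   0.0318] twist [0.11 0.18 0.23] toolz [ 0.416  0.076 -0.906]
```

```bash
python3 -m crank '[{"offset":[0.004,-0.035,0],"twist":[0,0,0.1]},{"offset":[0.008,-0.075,0],"twist":[0,0,0.2]},{"offset":[0.012,-0.105,0.01],"twist":[0.1,0.1,0.2]},{"offset":[0.0127,-0.116,0.025],"twist":[0.1,0.2,0.2]},{"offset":[0.0127,-0.116,0.032],"twist":[0.1,0.2,0.2]},{"offset":[0.0127,-0.116,0.032],"twist":[0.1,0.2,0.2]},{"offset":[0.0127,-0.116,0.032],"twist":[0.1,0.2,0.2]},{"offset":[0.0127,-0.116,0.032],"twist":[0.1,0.2,0.2]}]'
python3 go.py .6445 -.0026 .2484 10.3 25
python3 - <<'E'
from h import *
from go import pose
o=get_obs();M=R.from_rotvec(o['tool_rot']).as_matrix();A=o['tool_pos']+M[:,2]*.0433+M[:,0]*.001
print('foot',A,'lens rel',pose(10.3,25).T@(A-np.array([.7115,.0095,.1])))
s=get_image('side');w=get_image('wrist')
for n in('wrist','side'):
    C=cam(n,o);print(n,'pred',rect(proj(C,A+bob@np.diag([1,-1,-1])@M.T)).round(1))
    for r in cut_out('finished_mid',n):print(round(r['confidence'],2),np.round(r['rect'],1))
S=cam('side');f=proj(S,A+ring(.03,0)@M.T);l=proj(S,np.array([.7115,.0095,.1])+ring(.021,0)@pose(10.3,25).T)
bp=proj(S,A+bob@np.diag([1,-1,-1])@M.T)
a=cv2.resize(s[130:290,310:470,::-1],(600,600),interpolation=cv2.INTER_CUBIC)
for q,c in((f,(0,255,0)),(l,(255,255,0))):cv2.polylines(a,[((q-[310,130])*3.75).astype(np.int32)],True,c,1)
cv2.polylines(a,[cv2.convexHull(((bp-[310,130])*3.75).astype(np.int32))],True,(0,255,0),1)
cv2.imwrite('pics/w7.png',a)
E
```

```text
t: 18.32
tool_pos: [0.6443, -0.0028, 0.2493]
tool_rot: [-0.244, 2.694, 0.053]
contact_force: [0.2, -0.1, -1.7]
opening: 0.0467
grip_force: 62.2
offset [0.0002 0.0001 0.0009] twist [-0.02  0.08  0.04] toolz [ 0.416  0.076 -0.906]
foot [6.61444063e-01 3.27448812e-04 2.09676793e-01] lens rel [-2.29992381e-04 -7.46234587e-05 -1.20907704e-01]
wrist pred [321.9 299.6 123.5 167.7]
0.83 [610.2 199.5  59.6  76.4]
0.61 [465.8 110.2  83.9  90.5]
side pred [359.6 191.5  39.6  45.7]
0.71 [369.1 215.6  21.1  14.9]
0.67 [361.4 193.2  39.2  41.9]
0.6 [331.1 232.   24.1  34.6]
0.54 [338.2 179.8  14.1  30.4]
```

View pics/w7.png

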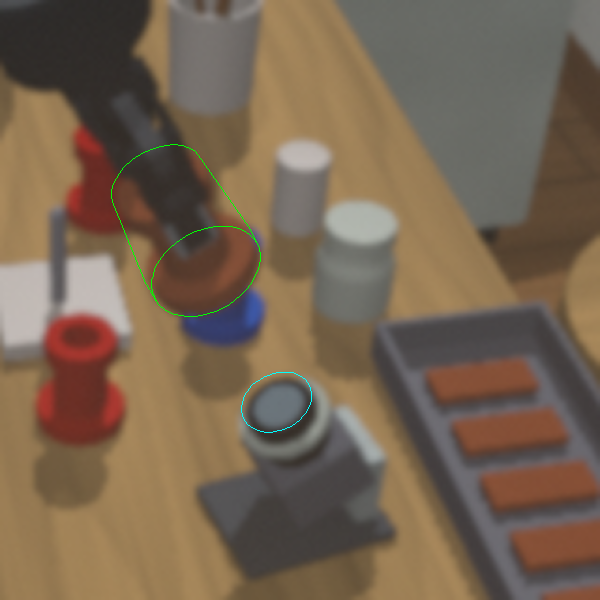

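The side overlay matches: the foot and lens outlines both sit within about 1 px, and the foot is square to the lens at roughly 12 cm. I'll let it settle briefly and hand in.

```bash
python3 -m crank '[{"offset":[0,0,0.0008],"twist":[0,0,0]},{"offset":[0,0,0.0008],"twist":[0,0,0]},{"offset":[0,0,0.0008],"twist":[0,0,0]},{"offset":[0,0,0.0008],"twist":[0,0,0]}]' && python3 -c "
from station import *
print(finish_job())"
```

```text
t: 19.02
tool_pos: [0.6444, -0.0034, 0.2477]
tool_rot: [-0.242, 2.695, 0.053]
contact_force: [1.0, -0.6, -1.3]
opening: 0.0467
grip_force: 62.2
the job is handed in; nothing more can be done
None
```

I handed the job in at 19 s: the waiting bobbin is home on the bare spindle and released, and the other is held steady, foot square to the lens and about 12 cm from the glass; the hand-in returned no verdict.

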